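# Load the broad pen into the plotter's pen carousel

### The job

Load the broad-barrelled pen from the wooden pen block into the plotter's carousel: turn the carousel by its bar grip, the shorter way round, until the empty wide stall clicks in at the loading station at the front. Then put the pen in that stall nib down, push it and the stiff grey sleeve it sits in down until the nib firmly meets the depth stop underneath (gently, the nib takes no hard knock), and let go, leaving the pen upright in its stall and everything else on the counter as it stands.

Things in the scene. Friction and masses are not known exactly. Their poses are not given: they have to be found in the camera images.
- plotter: flatbed pen plotter, fixed. Origin: on the counter, on the carousel's vertical axis; x points from the loading station over the axis to the drawing bed, z up. Round deck under the carousel: 12 mm high, radius 104 mm. The white bed, 46 mm high, begins 120 mm along +x; its gantry is 108 mm high at x = 320 to 390 mm
- carousel (a joint): carousel angle, rad, + is counter-clockwise from above, endless; starts in 0.8 to 5.48. At 0 or 2 pi (same place) the wide stall is at the loading station (good to 0.035); at q it lies at plotter angle pi + q. A spring ball clicks in at 8 stations 45 degrees apart and draws the freed carousel in from 5 degrees off; leaving a click takes 0.12 N m, else friction is 0.02 N m
- knob_grip (a point): centre of the carousel's bar grip, on the axis, 90 mm above the counter. Bar 50 mm long, 14 mm thick, from 66 to 104 mm above the counter, its length along the line from the axis to the wide stall. Below it a skirt of radius 26 mm, then the hub, radius 52 mm, top at 60 mm. At radius 72 mm stand seven narrow stalls with small pens, 97 mm high, and the wide stall
- sleeve_top (a point): centre of the upper mouth of the grey rubber sleeve in the empty wide stall, 72 mm from the carousel axis, 78 mm above the counter at the start. Sleeve bore 18 mm, outside 27 mm, length 20 mm. It slides down in the stall tube (outside 36 mm, top 72 mm above the counter) by up to 20 mm against a steady friction of 6 N and stays where pushed
- station (a point): fixed point of the loading station, where sleeve_top lies when the wide stall is clicked in and its sleeve not yet pushed: 72 mm from the axis on the plotter's -x side, 78 mm above the counter
- gauge: depth stop: firm rubber-tipped screw, 15 mm thick, on the deck under the loading station only. Origin at its foot, on the deck, 12 mm above the counter. Its tip is 3.5 to 16.5 mm above the origin, as last set: not measured, to be felt. With the collar on the raised sleeve the nib is 20 mm above the origin, so the push is 3.5 to 16.5 mm. The nib needs over 3 N on the stop; over 16 N breaks it
- pen_mid (a point): broad pen, point half-way up its axis, z up along it. Length 121 mm, 35 g. From the tip: cone 16 mm long with blunt 4 mm tip, shank 14 mm thick to 46 mm, collar 22 mm thick to 51 mm, then a plain barrel 14 mm thick, 70 mm long, to be gripped. The point is 60.5 mm above the tip, 14.5 mm above the collar's underside. Stands nib down in a well of the block, collar on its top
- pen: the same broad pen; origin at the tip of its nib, z along the pen
- sleeve: the grey rubber sleeve in the wide stall; origin at the centre of its lower end, 20 mm below sleeve_top, its -x axis points away from the carousel axis
- penblock: wooden pen block, fixed, 60 x 180 x 60 mm, origin under its centre; three wells 18 mm wide, 50 mm deep in a row along its y axis at -56, 0 and 56 mm, each with a pen standing in it
- slim_a_mid (a point): a narrow plotter pen (bystander) in the pen block: same shank and collar as the broad pen, but its barrel above the collar is only 8 mm thick. Point: half-way up the pen
- slim_b_mid (a point): a narrow plotter pen (bystander) in the pen block: same shank and collar as the broad pen, but its barrel above the collar is only 8 mm thick. Point: half-way up the pen
- ink_jar: bystander: small ink jar, 48 mm across, 55 mm high, origin under it
- tape_roll: bystander: roll of masking tape lying flat, 90 mm across, 24 mm high, origin under it
- eraser_box: bystander: small card box, 65 x 24 x 14 mm, origin under it

How it is judged:
By the outcome, as a careful person would: the job done as asked, in the order asked, and still so for the second after the job is handed in, with the robot touching nothing.
It also fails if it takes over 72 s, if anything falls off the work surface, if the arm or the gripper's body presses on something with over 40 N, if the wrist force passes 120 N, or if a joint passes its speed limit or range.

### The arm

A 6-joint arm with a two-finger parallel gripper is mounted at the origin on the work surface. World frame = base frame: x ahead of the robot, y to its left, z up, the work surface at z = 0. Lengths are in m, angles in rad, forces in N, time in s.
With the tool pointing down it reaches from about 0.35 to 0.975 m from the base axis. Payload 4.9 kg.
Tool frame: the origin (TCP) lies midway between the tips of the shut fingers; the grasp point (between the pads) lies ctrl.tcp_to_grasp behind it (ctrl.tcp_to_grasp is the distance from the TCP to the grasp point, in m); z points along the fingers, y is the direction in which the jaws open and shut (so a half turn about z gives the same grasp; the last joint's range is limited). The gripper opens to 85 mm and grips with 20 to 120 N. Pads are 22 mm wide; open, the fingers measure 114 mm over their backs; the gripper's body (76 mm by 85 mm) begins 54 mm behind the grasp point. The pads swing forward as they close: fully open they stand 13 mm farther back than shut.
Start: joints at [1.183, 0.053, 1.613, -0, 1.476, -0.119], TCP at [0.166, 0.603, 0.231] pointing down, gripper open.
Joint ranges: [-3.01, 3.01], [-1.01, 2.22], [0.06, 2.58], [-1.02, 4.17], [0.09, 2.62], [-3.14, 3.14]. Speed limits (rad/s): [2.57, 2.57, 3.14, 3.14, 3.14, 3.14].

### API

Orientations are given as a rotation vector (axis times angle).
In Python, from station import ctrl, get_image, calibration, finish_job, models gives the robot as it stands.
- The arm moves only by the shell command python3 -m creep 'ROWS' [FORCE]. ROWS is JSON, a list of rows, each a list of 7 numbers: the opening, from 0 (shut) to 1 (fully open), then the shift along the tool's x, y, z in m, then the turn, a rotation vector about the tool's x, y, z in degrees. A call has 1 to 20 rows; each row shifts and turns the commanded pose from where the row before left it, along the tool's axes as they then stand; what a row does not reach is not made up. A row lasts 1/10 s, in which the tool goes at most 50 mm and 8.59 degrees, less where a joint would pass 70% of its speed; a pose out of reach is approached as far as the arm can. A call with a gripper value outside its range is refused whole. The fingers move at their own pace and stop on an object; FORCE is the grip in N (left out, the last holds). Time passes only in rows, so rows that do not move let the fingers close. It gives the time, the measured TCP pose, the force and the opening at its end, in the units of the state.
- ctrl.get_obs(): the state, without advancing time (a new reading comes with each control period).
- get_image(name): name is "scene" or "top" or "wrist"; returns the picture (384x512x3 uint8, red, green, blue); there is no depth.
- calibration(name): a dict with "mtx" (3x3 intrinsics, pixels), "R" (3x3) and "t" (3): a world point X has camera coordinates R X + t. Camera axes: x right, y down, z forward; pixel columns grow to the right and rows downward; lengths in m; the calibration is good to about 2 mm. A picture is of the moment at which its call begins: read the wrist's pose just before it. calibration takes no time and is no camera call; for the wrist camera it gives the pose at the moment of the call.
- finish_job(): hands the job in, once; it reports no verdict.
Trained networks look in the newest picture that a camera, given by its name, has taken for a name from the list of things; names that differ only in an ending like _2 or _b are one class to them, and where a whole thing is asked for, a point or a joint stands for the part that bears it (a point fixed in the world has none). Each returns a list of dicts, best first, with "conf" (0 to 1); they miss things now and then, are a little off and sometimes report something else, mostly with a low value. They report only what shows in the picture. A call takes as long as a camera call.
- models.search_frame(camera, name): "extent" ([left, top, right, bottom] in pixels, round what is visible of it).
The state is a dict: "t": time; "q": joint angles; "dq": joint speeds; "effort": joint torques, N m; "tool_pos": TCP position; "tool_rot": TCP orientation; "contact_force": force on the tool from outside, world axes, zero at the start; "wrist_torque": the same for the moment, N m; "opening": finger opening in m.
Only numpy, scipy, OpenCV 4.12 (cv2) and the standard library are available. Lean on these libraries where they do the work, as an engineer would, in place of code of your own. Each camera call takes 0.05 s, during which the arm holds its last target. There are 200 camera calls.

## Working session

There is one attempt and no reset: what is moved stays moved. The work goes in short steps, Python scripts to look and compute and a shell command to move; the robot and the scene stay as the last step left them, time stands still between calls to the robot, and variables do not carry over. Pictures are saved under pics/ and viewed, about 8 in all and at most 12, crops included, and the job is handed in when it is done.

```bash
ls; mkdir -p pics; python3 - <<'E'
from station import ctrl,get_image,calibration,models
import cv2,numpy as np
ims=[]
for c in("scene","top"):
    im=get_image(c); ims.append(im)
    cal=calibration(c); print(c,np.round(cal["mtx"],1).tolist(),np.round(cal["R"],3).tolist(),np.round(cal["t"],3).tolist())
    for n in("plotter","carousel","knob_grip","sleeve_top","pen","penblock","slim_a_mid","ink_jar","tape_roll","eraser_box"):
        print(n,[(np.round(d["extent"]).astype(int).tolist(),round(d["conf"],2)) for d in models.search_frame(c,n)[:3]])
cv2.imwrite("pics/a.png",cv2.cvtColor(cv2.resize(np.vstack(ims)[:, :],None,fx=1,fy=1),cv2.COLOR_RGB2BGR)[:768])
cv2.imwrite("pics/scene.png",cv2.resize(ims[0],(800,600))[:,:,::-1]);cv2.imwrite("pics/top.png",cv2.resize(ims[1],(800,600))[:,:,::-1])
print(ctrl.get_obs(),ctrl.tcp_to_grasp)
E
```

```text
pics
scene [[454.1, 0.0, 257.7], [0.0, 454.1, 192.8], [0.0, 0.0, 1.0]] [[-0.86, 0.51, -0.014], [0.299, 0.483, -0.823], [-0.413, -0.712, -0.568]] [0.452, -0.119, 1.558]
plotter [([74, 160, 280, 290], 0.72)]
carousel [([212, 162, 276, 209], 0.65), ([307, 221, 386, 282], 0.52)]
knob_grip [([214, 162, 274, 205], 0.82)]
sleeve_top [([260, 185, 266, 187], 0.63)]
pen [([324, 206, 337, 231], 0.63)]
penblock [([310, 220, 388, 280], 0.98)]
slim_a_mid [([346, 216, 350, 243], 0.52)]
ink_jar [([233, 131, 243, 153], 0.73), ([326, 205, 336, 230], 0.45)]
tape_roll [([251, 246, 288, 279], 0.61)]
eraser_box [([295, 204, 314, 222], 0.54), ([210, 159, 274, 206], 0.24)]
top [[430.7, 0.0, 254.5], [0.0, 430.7, 188.4], [0.0, 0.0, 1.0]] [[-0.013, -1.0, -0.015], [-0.996, 0.014, -0.083], [0.083, 0.013, -0.996]] [0.03, 0.528, 1.233]
plotter [([250, 153, 308, 209], 0.42), ([164, 206, 178, 213], 0.22)]
carousel [([252, 151, 310, 210], 0.59)]
knob_grip [([251, 153, 310, 213], 0.81)]
sleeve_top []
pen [([163, 210, 173, 214], 0.64), ([251, 152, 310, 211], 0.53)]
penblock [([117, 198, 190, 233], 0.9), ([251, 182, 259, 190], 0.62)]
slim_a_mid [([143, 211, 158, 216], 0.49)]
ink_jar [([366, 218, 383, 235], 0.6)]
tape_roll [([165, 139, 196, 172], 0.77)]
eraser_box [([217, 210, 232, 233], 0.68)]
{'t': 1.1, 'q': array([ 1.18297847e+00,  5.26879580e-02,  1.61290213e+00,  2.87899221e-05,
        1.47602274e+00, -1.19023777e-01]), 'dq': array([ 0.00013104,  0.00082115, -0.00022283, -0.00087519, -0.00032541,
       -0.00232687]), 'effort': array([-2.17510155e-04, -3.93672645e+01, -3.70473969e+01, -1.73453623e-04,
        2.21983873e-04, -1.10171908e-05]), 'tool_pos': array([0.16597727, 0.60253243, 0.23130977]), 'tool_rot': array([-4.20950686e-01, -3.11322964e+00,  1.93923614e-05]), 'contact_force': array([ 0.16299671, -0.56371157, -0.76414306]), 'wrist_torque': array([ 0.03537875, -0.00241527,  0.02212219]), 'opening': 0.08556899252697454} 0.0187
```

View pics/top.png

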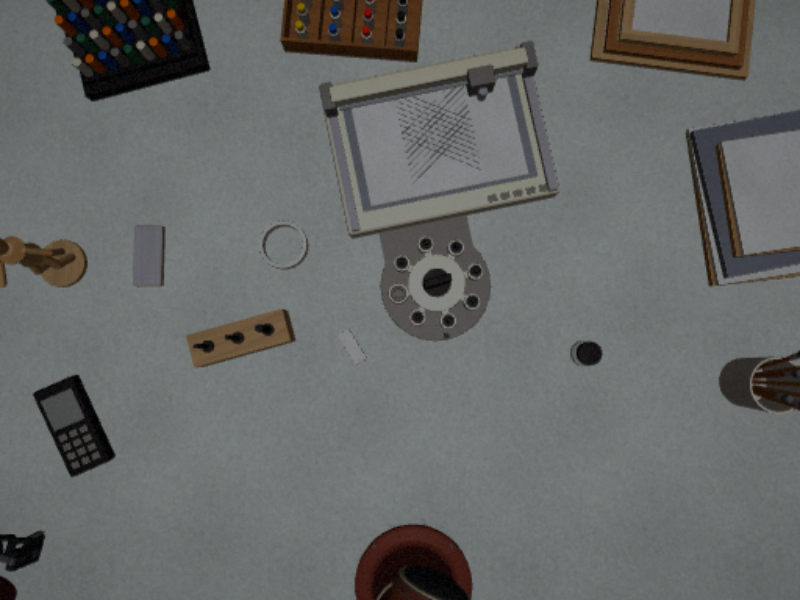

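View pics/scene.png

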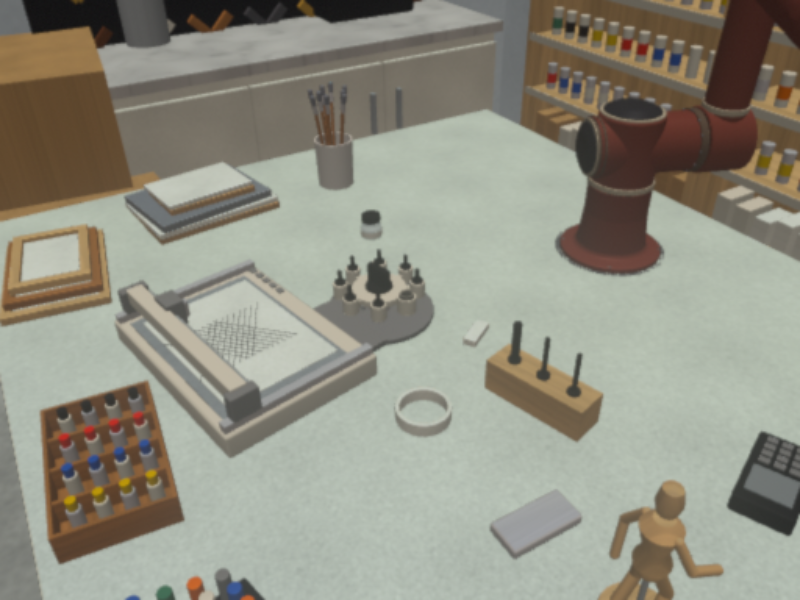

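```bash
cat >h.py <<'E'
import numpy as np
from station import calibration
def ray(c,u,v,z,cal=None):
    cal=cal or calibration(c); R=np.array(cal["R"]);t=np.array(cal["t"]);C=-R.T@t
    d=R.T@np.linalg.inv(cal["mtx"])@[u,v,1]; return C+d*(z-C[2])/d[2]
def proj(c,X,cal=None):
    cal=cal or calibration(c); p=cal["mtx"]@(np.array(cal["R"])@X+np.array(cal["t"]));return p[:2]/p[2]
E
python3 - <<'E'
from h import *
from station import ctrl
k=1/1.5625
for n,u,v,z in [("knob",437,282,.104),("wide",398,294,.078),("mark",446,337,.012),("bedL",352,235,.046),("bedR",557,192,.046),("penbase",262,330,.065),("pentop",271,327,.135),("slim",235,338,.065),("slim2",205,346,.065),("blkTL",188,336,.06),("blkBR",294,340,.06),("jar",588,353,.055),("tape",284,245,.024),("eraser",352,346,.014)]:
    print(n,np.round(ray("top",u*k,v*k,z),4))
from scipy.spatial.transform import Rotation as Rn
o=ctrl.get_obs();print(Rn.from_rotvec(o["tool_rot"]).as_matrix().round(3))
cal=calibration("wrist");R=np.array(cal["R"]);print("wrist cam C",-R.T@cal["t"],R.round(3),cal["mtx"])
E
```

```text
knob [ 0.542  -0.0476  0.104 ]
wide [0.5242 0.0211 0.078 ]
mark [ 0.4478 -0.0667  0.012 ]
bedL [0.6373 0.1049 0.046 ]
bedR [ 0.7116 -0.2747  0.046 ]
penbase [0.4639 0.2667 0.065 ]
pentop [0.4664 0.2363 0.135 ]
slim [0.4501 0.3153 0.065 ]
slim2 [0.4365 0.3694 0.065 ]
blkTL [0.455  0.4019 0.06  ]
blkBR [0.4452 0.2099 0.06  ]
jar [ 0.4148 -0.3184  0.055 ]
tape [0.6242 0.2347 0.024 ]
eraser [0.4334 0.1091 0.014 ]
[[-0.964  0.266 -0.   ]
 [ 0.266  0.964 -0.   ]
 [ 0.    -0.    -1.   ]]
wrist cam C [0.08862637 0.62360074 0.37448268] [[ 0.266  0.964  0.   ]
 [ 0.916 -0.253  0.31 ]
 [ 0.299 -0.082 -0.951]] [[305.5363505    0.         254.3204161 ]
 [  0.         305.5363505  192.72247136]
 [  0.           0.           1.        ]]
```

```bash
python3 -m creep '[[1,-0.0335,-0.033,0,0,0,0],[1,-0.0335,-0.033,0,0,0,0],[1,-0.0335,-0.033,0,0,0,0],[1,-0.0335,-0.033,0,0,0,0],[1,-0.0335,-0.033,0,0,0,0],[1,-0.0335,-0.033,0,0,0,0],[1,-0.0335,-0.033,0,0,0,0],[1,-0.0335,-0.033,0,0,0,0],[1,-0.0335,-0.033,0,0,0,0],[1,-0.0335,-0.033,0,0,0,0],[1,-0.0335,-0.033,0,0,0,0],[1,-0.0335,-0.033,0,0,0,0],[1,-0.0335,-0.033,0,0,0,0],[1,-0.0335,-0.033,0,0,0,0],[1,-0.0335,-0.033,0,0,0,0],[1,-0.0335,-0.033,0,0,0,0],[0.5,0,0,0,0,0,7.5],[0.5,0,0,0,0,0,7.5],[0.5,0,0,0,0,0,7.5],[0.5,0,0,0,0,0,7.5]]'
python3 -m creep '[[0.5,0,0,0,0,0,7.5],[0.5,0,0,0,0,0,7.5],[0.5,0,0,0,0,0,7.5],[0.5,0,0,0,0,0,7.5],[0.5,0,0,0,0,0,0],[0.5,0,0,0,0,0,0]]'
cat >>h.py <<'E'
def snap(name,file):
    from station import get_image,ctrl
    import cv2
    o=ctrl.get_obs();cal=calibration(name);im=get_image(name)
    cv2.imwrite("pics/%s.png"%file,cv2.resize(im,None,fx=1.5,fy=1.5,interpolation=cv2.INTER_CUBIC)[:,:,::-1])
    from scipy.spatial.transform import Rotation as Rn
    print(np.round(o["tool_pos"],4),"M",Rn.from_rotvec(o["tool_rot"]).as_matrix().round(3).tolist(),"q",np.round(o["q"],3),"t",o["t"],"F",o["contact_force"].round(2),"open",o["opening"])
    return im,cal
E
python3 - <<'E'
from h import *
im,cal=snap("wrist","w1")
import pickle;pickle.dump(cal,open("c1.pkl","wb"))
print(proj("w",np.array([.542,-.0476,.104]),cal)*1.5,proj("w",np.array([.471,-.062,.078]),cal)*1.5)
E
```

```text
t: 3.1
tool_pos: [0.5425, -0.0491, 0.2313]
tool_rot: [-1.221, -2.895, -0.0]
contact_force: [0.7, -0.6, -0.6]
opening: 0.0425
t: 3.7
tool_pos: [0.5425, -0.0488, 0.2313]
tool_rot: [1.918, 2.488, -0.0]
contact_force: [0.0, 0.1, 0.0]
opening: 0.0427
[ 0.5425 -0.0488  0.2313] M [[-0.255, 0.967, 0.0], [0.967, 0.255, -0.0], [-0.0, 0.0, -1.0]] q [-0.226 -0.14   1.799 -0.     1.482 -0.484] t 3.7 F [0.   0.14 0.04] open 0.042724532796606714
[382.05887753 273.80335268] [273.25596561 256.98220487]
```

View pics/w1.png

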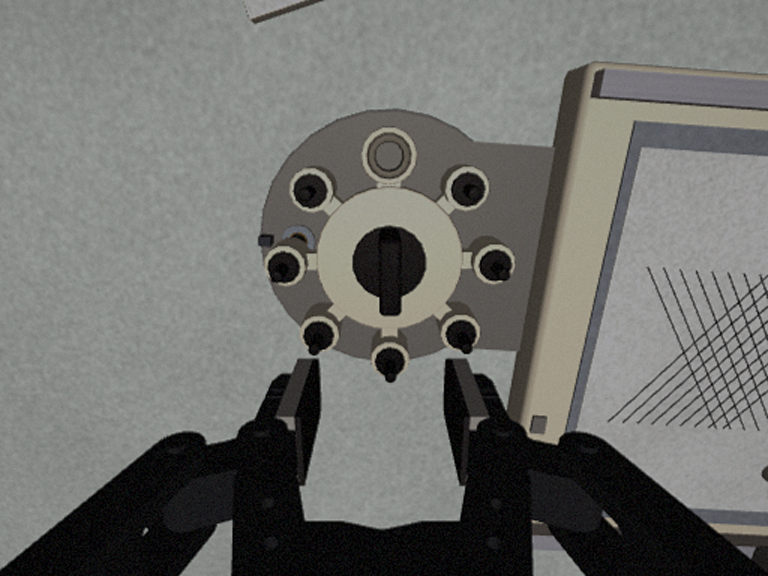

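```bash
python3 - <<'E'
from h import *
import pickle;cal=pickle.load(open("c1.pkl","rb"))
P=lambda u,v,z:ray("w",u/1.5,v/1.5,z,cal)
a=P(390,232,.104);b=P(391,315,.104);k=(a+b)/2;print("bar",a,b,k,np.linalg.norm(a-b))
s=P(389,155,.078);print("sleeve",s,np.linalg.norm((s-k)[:2]))
ang=lambda v:np.degrees(np.arctan2(v[1],v[0]))
print("bar ang",ang(a-b),"sleeve ang",ang(s-k))
for z in(.012,.02):
  m=P(266,240,z);print("mark",m,ang(m-k),np.linalg.norm((m-k)[:2]))
g=P(298,237,.022);print("gauge",g,ang(g-k),np.linalg.norm((g-k)[:2]))
c0,c1=P(569,70,.046),P(511,415,.046)
print("bed edge",c0,c1,ang(c0-c1)-90)
E
```

```text
bar [ 0.53997227 -0.02130147  0.104     ] [ 0.55437556 -0.07238026  0.104     ] [ 0.54717392 -0.04684086  0.104     ] 0.05307068911711912
sleeve [0.52857456 0.02049451 0.078     ] 0.06985691417383529
bar ang 105.74748235116999 sleeve ang 105.44120496560595
mark [ 0.45153229 -0.06967612  0.012     ] -166.5715420233157 0.09832990336948468
mark [ 0.45307741 -0.06752091  0.02      ] -167.6048857851586 0.09634218496619933
gauge [ 0.4771748  -0.05829123  0.022     ] -170.70990672145285 0.0709294485216351
bed edge [0.62911318 0.10099001 0.046     ] [ 0.68067539 -0.1543359   0.046     ] 11.417137551524348
```

```bash
python3 -m creep '[[0.5,0.001,0.005,0.015,0,0,1],[0.5,0,0,0.02,0,0,0],[0.5,0,0,0.02,0,0,0],[0.5,0,0,0.02,0,0,0],[0.5,0,0,0.02,0,0,0],[0.5,0,0,0.02,0,0,0],[0.5,0,0,0.02,0,0,0],[0.5,0,0,0.015,0,0,0],[0.5,0,0,0.007,0,0,0],[0.5,0,0,0,0,0,0],[0,0,0,0,0,0,0],[0,0,0,0,0,0,0],[0,0,0,0,0,0,0],[0,0,0,0,0,0,0],[0,0,0,0,0,0,0],[0,0,0,0,0,0,0]]' 40
```

```text
t: 5.35
tool_pos: [0.5473, -0.0469, 0.0757]
tool_rot: [1.943, 2.468, -0.0]
contact_force: [-3.7, -1.0, 5.0]
opening: 0.0132
```

```bash
python3 -m creep '[[0,0,0,0,0,0,-3],[0,0,0,0,0,0,-6],[0,0,0,0,0,0,-7],[0,0,0,0,0,0,-7],[0,0,0,0,0,0,-7],[0,0,0,0,0,0,-7],[0,0,0,0,0,0,-7],[0,0,0,0,0,0,-7],[0,0,0,0,0,0,-7],[0,0,0,0,0,0,-7],[0,0,0,0,0,0,-7],[0,0,0,0,0,0,-6],[0,0,0,0,0,0,-5],[0,0,0,0,0,0,-3],[0,0,0,0,0,0,0],[0,0,0,0,0,0,0]]'
python3 - <<'E'
from h import *
from station import ctrl
o=ctrl.get_obs();print(o["wrist_torque"],o["q"])
from scipy.spatial.transform import Rotation as Rn
M=Rn.from_rotvec(o["tool_rot"]).as_matrix();print(M.round(3),"x ang",np.degrees(np.arctan2(M[1,0],M[0,0])))
E
```

```text
t: 6.95
tool_pos: [0.5451, -0.05, 0.0756]
tool_rot: [0.263, -3.124, 0.01]
contact_force: [-13.4, -12.1, 9.8]
opening: 0.0133
[-1.46579297  1.97384789  0.0928831 ] [-0.22344873  0.02215367  1.91757977 -0.00844928  1.20595538 -1.95917158]
[[-0.986 -0.167 -0.006]
 [-0.167  0.986 -0.007]
 [ 0.007 -0.006 -1.   ]] x ang -170.37786474337182
```

```bash
python3 -m creep '[[0,0,0,0,0,0,-1],[0,0,0,0,0,0,-0.7],[0,0,0,0,0,0,0],[0.5,0,0,0,0,0,0],[0.5,0,0,0,0,0,0],[0.5,0,0,0,0,0,0],[0.5,0,0,0,0,0,0],[0.5,0,0,-0.01,0,0,0],[0.5,0,0,-0.03,0,0,0],[0.5,0,0,-0.03,0,0,0],[0.5,0,0,-0.03,0,0,0],[0.5,0,0,-0.03,0,0,0],[0.5,0,0,-0.03,0,0,0],[0.5,0,0,0,0,0,0],[0.5,0,0,0,0,0,0]]'
python3 - <<'E'
from h import *
im,cal=snap("wrist","w2")
import pickle;pickle.dump(cal,open("c2.pkl","wb"))
E
```

```text
t: 8.45
tool_pos: [0.5476, -0.0466, 0.2356]
tool_rot: [-0.309, 3.124, -0.001]
contact_force: [-0.1, 0.2, -0.1]
opening: 0.0427
[ 0.5476 -0.0466  0.2356] M [[-0.981, -0.196, 0.002], [-0.196, 0.981, -0.001], [-0.002, -0.001, -1.0]] q [-0.22  -0.132  1.785  0.     1.486 -1.989] t 8.45 F [-0.06  0.16 -0.09] open 0.042674230005177276
```

View pics/w2.png

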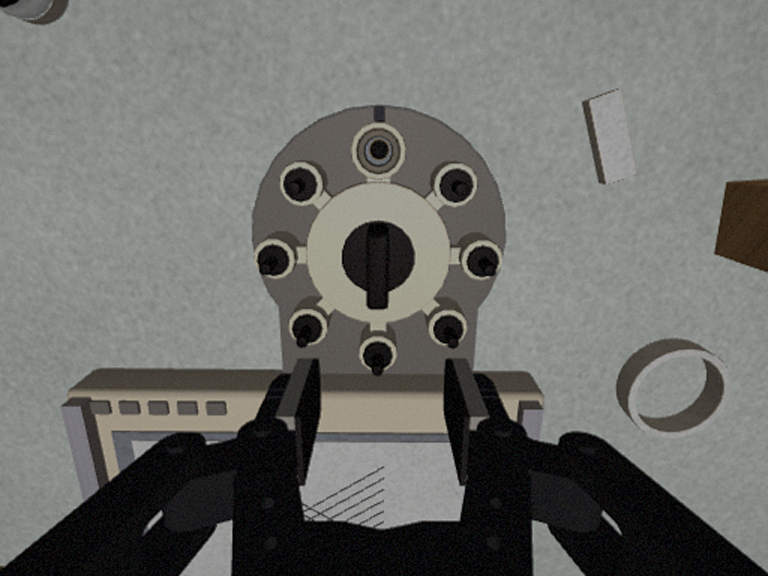

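```bash
python3 -m creep '[[0.5,0.0027,0.02,0,0,0,0],[0.5,0.0027,0.04,0,0,0,0],[0.5,0.0027,0.045,0,0,0,0],[0.5,0.0027,0.045,0,0,0,0],[0.5,0.0027,0.045,0,0,0,0],[0.5,0.0027,0.045,0,0,0,0],[0.5,0.0027,0.04,0,0,0,0],[0.5,0.0026,0.039,0,0,0,0],[0.5,0,0,0,0,0,0],[0.5,0,0,0,0,0,0]]'
python3 - <<'E'
from h import *
import pickle
im,cal=snap("wrist","w3");pickle.dump(cal,open("c3.pkl","wb"))
from station import models
for n in("pen","pen_mid","slim_a_mid","penblock"):print(n,[(np.round(np.array(d["extent"])*1.5),round(d["conf"],2)) for d in models.search_frame("wrist",n)[:3]])
c=pickle.load(open("c2.pkl","rb"));P=lambda u,v,z:ray("w",u/1.5,v/1.5,z,c)
s=P(378.5,150.5,.078);k=(P(379,223,.104)+P(377,308,.104))/2;m=P(379,113,.012);st=P(378.5,151,.072)
ang=lambda v:np.degrees(np.arctan2(v[1],v[0]))%360
print("sleeve",s,"top72",st,"knob",k,np.linalg.norm((s-k)[:2]),ang(s-k),"mark",m,ang(m-k),"bar",ang(P(379,223,.104)-P(377,308,.104)))
E
```

```text
t: 9.5
tool_pos: [0.4625, 0.2622, 0.2324]
tool_rot: [0.312, -3.123, 0.002]
contact_force: [-0.6, -1.9, 1.0]
opening: 0.0427
[0.4625 0.2622 0.2324] M [[-0.98, -0.198, -0.003], [-0.198, 0.98, -0.002], [0.003, -0.001, -1.0]] q [ 0.376 -0.171  1.825 -0.     1.49  -1.394] t 9.5 F [-0.56 -1.85  1.03] open 0.04269502376255499
pen [(array([357., 247., 393., 309.]), 0.91), (array([319., 198., 586., 303.]), 0.64)]
pen_mid [(array([358., 245., 386., 308.]), 0.85)]
slim_a_mid [(array([436., 245., 477., 297.]), 0.72)]
penblock [(array([318., 200., 585., 306.]), 0.97)]
sleeve [ 0.47624177 -0.06279917  0.078     ] top72 [ 0.47669498 -0.06275253  0.072     ] knob [ 0.5434697  -0.04966351  0.104     ] 0.06849919271966359 191.05573075000729 mark [ 0.4515064  -0.06777824  0.012     ] 191.14333986893948 bar 189.85697979231642
```

View pics/w3.png

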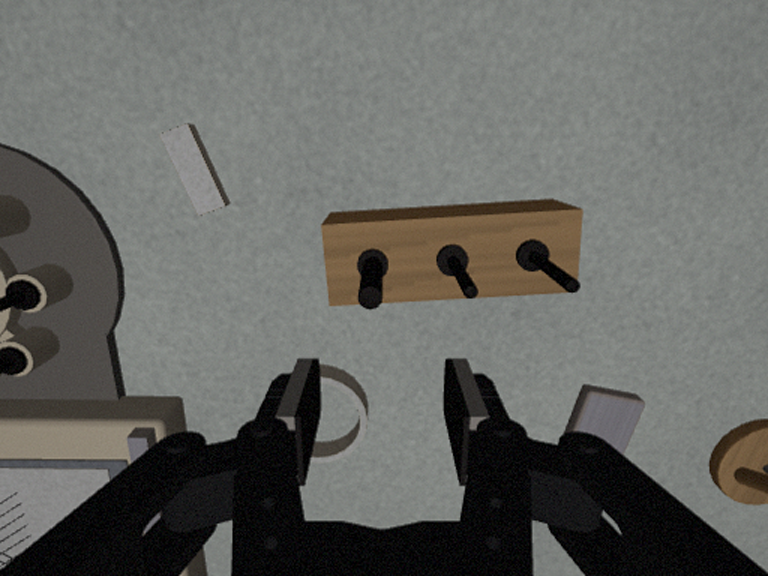

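```bash
python3 - <<'E'
from h import *
import pickle
c=pickle.load(open("c3.pkl","rb"));P=lambda u,v,z:ray("w",u/1.5,v/1.5,z,c)
p=P(372,265,.065);t=P(370,297,.135);print(p,t,P(452.5,260,.065),P(533,255,.065))
from station import ctrl
from scipy.spatial.transform import Rotation as Rn
o=ctrl.get_obs();M=Rn.from_rotvec(o["tool_rot"]).as_matrix()
print(o["tool_pos"],M.T@((p+t)/2-o["tool_pos"]))
E
```

```text
[0.46669058 0.25618626 0.065     ] [0.46636394 0.25646102 0.135     ] [0.4520286  0.31060407 0.065     ] [0.43747249 0.36462896 0.065     ]
[0.46380759 0.26087851 0.23392319] [-0.00186477 -0.00496413  0.13392327]
```

```bash
python3 -m creep '[[0.5,-0.002,-0.005,0,0,0,0],[0.5,0,0,0.02,0,0,0],[0.5,0,0,0.025,0,0,0],[0.5,0,0,0.025,0,0,0],[0.5,0,0,0.025,0,0,0],[0.5,0,0,0.02,0,0,0],[0.5,0,0,0.018,0,0,0],[0.5,0,0,0.011,0,0,0],[0.5,0,0,0,0,0,0],[0,0,0,0,0,0,0],[0,0,0,0,0,0,0],[0,0,0,0,0,0,0],[0,0,0,0,0,0,0],[0,0,0,0,0,0,0],[0,0,0,0,0,0,0]]' 60
python3 - <<'E'
from station import ctrl
print(ctrl.get_obs())
E
```

```text
t: 11.25
tool_pos: [0.4673, 0.2577, 0.0915]
tool_rot: [-0.309, 3.124, 0.001]
contact_force: [0.1, -0.1, 5.0]
opening: 0.0123
{'t': 11.25, 'q': array([ 3.64676023e-01, -3.62383138e-02,  1.94613010e+00, -1.83633581e-04,
        1.22968465e+00, -1.40339675e+00]), 'dq': array([-3.43814949e-06,  1.16412831e-03, -3.51681155e-04, -2.84577020e-04,
       -1.77669525e-03, -2.17570694e-04]), 'effort': array([ 2.11461601e-01, -2.94805598e+01, -3.11012006e+01,  1.08317330e-01,
       -8.31449660e-02, -3.27314444e-05]), 'tool_pos': array([0.46725437, 0.25774587, 0.09149658]), 'tool_rot': array([-3.09278499e-01,  3.12433133e+00,  5.69933293e-04]), 'contact_force': array([ 0.11767297, -0.1309296 ,  4.95188196]), 'wrist_torque': array([-0.09788109,  0.0412414 , -0.01351065]), 'opening': 0.012281653146897597}
```

```bash
python3 -m creep '[[0,0,0,-0.008,0,0,0],[0,0,0,-0.012,0,0,0],[0,0,0,-0.02,0,0,0],[0,0,0,-0.025,0,0,0],[0,0,0,-0.025,0,0,0],[0,0,0,-0.02,0,0,0],[0,0,0,-0.015,0,0,0],[0,0,0,-0.005,0,0,0],[0,0.003,-0.018,0,0,0,0],[0,0.006,-0.035,0,0,0,0],[0,0.006,-0.035,0,0,0,0],[0,0.006,-0.035,0,0,0,0],[0,0.006,-0.035,0,0,0,0],[0,0.006,-0.035,0,0,0,0],[0,0.006,-0.035,0,0,0,0],[0,0.006,-0.035,0,0,0,0],[0,0.005,-0.03,0,0,0,0],[0,0.0034,-0.0235,0,0,0,0],[0,0,0,0,0,0,0],[0,0,0,0,0,0,0]]'
python3 -m creep '[[0,0,0,0.015,0,0,0],[0,0,0,0.02,0,0,0],[0,0,0,0.01,0,0,0],[0,0,0,0,0,0,0],[0,0,0,0,0,0,0],[0,0,0,0,0,0,0]]'
python3 - <<'E'
from h import *
import pickle
im,cal=snap("wrist","w4");pickle.dump(cal,open("c4.pkl","wb"))
X=np.array([.477,-.063,.078]);print(proj("w",X,cal)*1.5)
for z in(.03,.05,.09,.1): print(proj("w",np.array([.477,-.063,z]),cal)*1.5)
im2,c=snap("scene","s4")
import cv2;cv2.imwrite("pics/s4.png",cv2.resize(im2[120:240,180:300],(720,720),interpolation=cv2.INTER_CUBIC)[:600,:,::-1])
E
```

```text
t: 13.25
tool_pos: [0.4756, -0.0632, 0.2194]
tool_rot: [0.307, -3.125, -0.002]
contact_force: [0.1, -0.3, 0.3]
opening: 0.0126
t: 13.85
tool_pos: [0.4766, -0.0632, 0.1762]
tool_rot: [-0.31, 3.125, -0.001]
contact_force: [-0.1, 0.6, 0.0]
opening: 0.0125
[ 0.4766 -0.0632  0.1762] M [[-0.981, -0.196, 0.001], [-0.196, 0.981, -0.0], [-0.001, -0.001, -1.0]] q [-0.287 -0.265  1.999  0.     1.406 -2.055] t 13.85 F [-0.12  0.57  0.01] open 0.012518796641844097
[381.76310546 291.76875512]
[381.76245688 268.49611058]
[381.76270154 277.27518774]
[381.76330564 298.95154553]
[381.76348739 305.47291462]
[ 0.4767 -0.0634  0.1764] M [[-0.981, -0.196, 0.002], [-0.196, 0.981, -0.0], [-0.002, -0.001, -1.0]] q [-0.287 -0.265  1.999  0.     1.406 -2.055] t 13.9 F [ 0.55  0.73 -0.51] open 0.012339236259498449
```

View pics/w4.png

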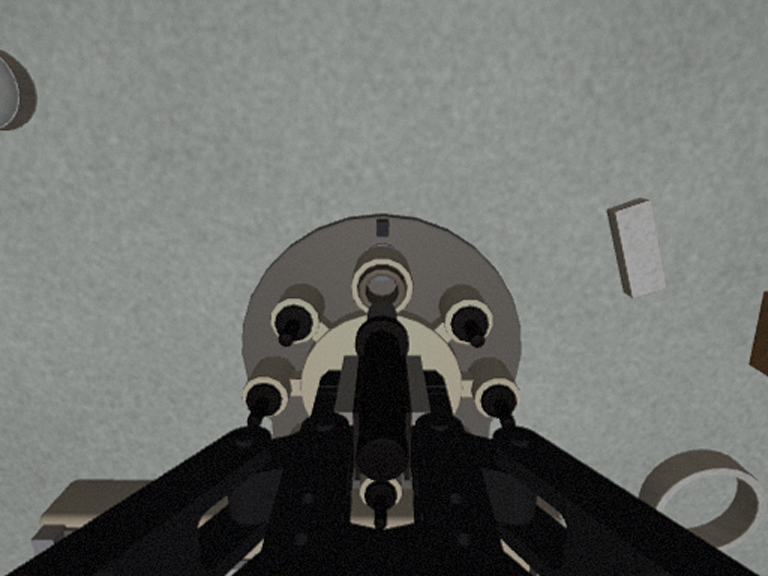

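```bash
python3 - <<'E'
import cv2
im=cv2.imread("pics/w4.png")[225:365,310:460]
im=cv2.convertScaleAbs(im,alpha=1.8,beta=20)
cv2.imwrite("pics/w4c.png",cv2.resize(im,(640,600),interpolation=cv2.INTER_CUBIC))
E
```

```text
(no output)
```

View pics/w4c.png

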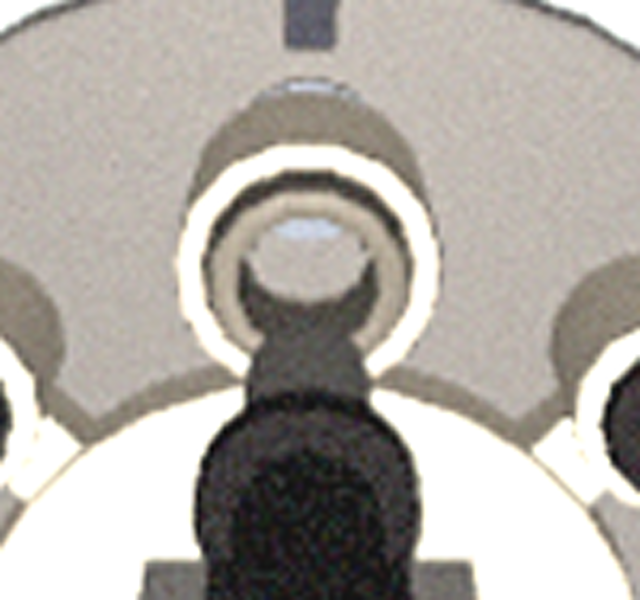

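```bash
python3 - <<'E'
from h import *
import pickle
c=pickle.load(open("c4.pkl","rb"))
O=np.array([.4767,-.0633]);ex=np.array([-.981,-.196]);ey=np.array([-.196,.981])
def P(cu,cv,z):
    p=ray("w",(310+cu/4.267)/1.5,(225+cv/4.286)/1.5,z,c)[:2]-O; return np.round([p@ex*1e3,p@ey*1e3],2)
print("bore far edge(9)",P(309,207,.078),"lat",P(240,270,.078),P(378,270,.078))
print("sleeve outer far(13.5)",P(310,190,.078),P(212,270,.078),P(412,270,.078))
print("tube outer far(18)",P(310,143,.072),P(180,270,.072),P(440,270,.072))
for dz in(-.002,0,.002):
  print(dz,"tip far(2)",P(309,298,.0985+dz),"collar under far(11)",P(307,395,.1445+dz),"collar lat",P(195,480,.1495+dz),P(420,480,.1495+dz))
E
```

```text
bore far edge(9) [10.32  0.59] lat [ 1.85 -8.36] [1.85 9.55]
sleeve outer far(13.5) [12.58  0.72] [  1.85 -12.  ] [ 1.86 13.97]
tube outer far(18) [17.22  0.72] [ -0.11 -16.56] [-0.1  18.03]
-0.002 tip far(2) [4.35 0.57] collar under far(11) [10.15  0.31] collar lat [  3.43 -10.42] [ 3.43 11.13]
0 tip far(2) [5.03 0.57] collar under far(11) [10.94  0.31] collar lat [  4.32 -10.3 ] [ 4.33 11.01]
0.002 tip far(2) [5.71 0.56] collar under far(11) [11.74  0.31] collar lat [  5.22 -10.17] [ 5.23 10.88]
```

```bash
python3 -m creep '[[0,0,0,0.008,0,0,0],[0,0,0,0.008,0,0,0],[0,0,0,0.008,0,0,0],[0,0,0,0.006,0,0,0],[0,0,0,0.005,0,0,0],[0,0,0,0.004,0,0,0],[0,0,0,0,0,0,0],[0,0,0,0,0,0,0]]'
python3 - <<'E'
from h import *
from station import ctrl
o=ctrl.get_obs();print(o["tool_pos"],o["contact_force"],o["wrist_torque"])
E
```

```text
t: 14.75
tool_pos: [0.4762, -0.0634, 0.1364]
tool_rot: [-0.309, 3.126, -0.0]
contact_force: [0.8, -0.2, -0.6]
opening: 0.0124
[ 0.47616945 -0.063377    0.13640935] [ 0.84798522 -0.16776469 -0.58203665] [ 0.04562261 -0.04271947  0.01300267]
```

```bash
python3 -m creep '[[0,0,0,0.004,0,0,0],[0,0,0,0.004,0,0,0],[0,0,0,0.004,0,0,0],[0,0,0,0.004,0,0,0],[0,0,0,0.003,0,0,0],[0,0,0,0,0,0,0],[0,0,0,0,0,0,0],[0,0,0,0,0,0,0]]'
```

```text
t: 15.55
tool_pos: [0.4762, -0.0634, 0.1175]
tool_rot: [-0.309, 3.126, -0.0]
contact_force: [0.0, 0.5, -0.1]
opening: 0.0122
```

```bash
for i in 1 2 3 4; do python3 -m creep '[[0,0,0,0.001,0,0,0],[0,0,0,0.001,0,0,0],[0,0,0,0.001,0,0,0],[0,0,0,0,0,0,0],[0,0,0,0,0,0,0]]' | egrep 'pos|force'; done
```

```text
tool_pos: [0.476, -0.0633, 0.1142]
contact_force: [-0.1, 1.0, -0.1]
tool_pos: [0.4761, -0.0633, 0.1112]
contact_force: [-0.9, -0.1, -0.3]
tool_pos: [0.4764, -0.0635, 0.1091]
contact_force: [-2.1, 0.6, 5.6]
tool_pos: [0.4764, -0.0635, 0.1058]
contact_force: [-2.0, -0.5, 4.4]
```

```bash
for i in 1 2 3 4 5; do python3 -m creep '[[0,0,0,0.0005,0,0,0],[0,0,0,0,0,0,0],[0,0,0,0,0,0,0]]' | egrep 'pos|force' | tr '\n' ' '; echo; done
```

```text
tool_pos: [0.4763, -0.0635, 0.1053] contact_force: [-2.2, -0.5, 5.4] 
tool_pos: [0.4764, -0.0635, 0.1048] contact_force: [-1.8, 0.3, 4.9] 
tool_pos: [0.4763, -0.0635, 0.1043] contact_force: [-1.0, -0.3, 4.8] 
tool_pos: [0.4763, -0.0635, 0.1038] contact_force: [-1.3, 0.3, 5.4] 
tool_pos: [0.4764, -0.0635, 0.1033] contact_force: [-2.2, 0.9, 4.6]
```

```bash
python3 -m creep '[[0,0,0,0.0005,0,0,0],[0,0,0,0,0,0,0],[0,0,0,0,0,0,0]]' | egrep 'pos|force' | tr '\n' ' '
```

```text
tool_pos: [0.4764, -0.0635, 0.1028] contact_force: [-1.4, -0.6, 5.6]
```

```bash
cat >chk.py <<'E'
from station import ctrl
import sys
o=ctrl.get_obs();print(o["tool_pos"][2].round(5),o["contact_force"].round(1));sys.exit(int(o["contact_force"][2]>8.5))
E
python3 -m creep '[[0,0,0,0.0005,0,0,0],[0,0,0,0,0,0,0],[0,0,0,0,0,0,0]]' >/dev/null; python3 chk.py &&
python3 -m creep '[[0,0,0,0.0005,0,0,0],[0,0,0,0,0,0,0],[0,0,0,0,0,0,0]]' >/dev/null; python3 chk.py &&
python3 -m creep '[[0,0,0,0.0005,0,0,0],[0,0,0,0,0,0,0],[0,0,0,0,0,0,0]]' >/dev/null && python3 chk.py &&
python3 -m creep '[[0,0,0,0.0005,0,0,0],[0,0,0,0,0,0,0],[0,0,0,0,0,0,0]]' >/dev/null && python3 chk.py &&
python3 -m creep '[[0,0,0,0.0005,0,0,0],[0,0,0,0,0,0,0],[0,0,0,0,0,0,0]]' >/dev/null && python3 chk.py &&
python3 -m creep '[[0,0,0,0.0005,0,0,0],[0,0,0,0,0,0,0],[0,0,0,0,0,0,0]]' >/dev/null && python3 chk.py &&
python3 -m creep '[[0,0,0,0.0005,0,0,0],[0,0,0,0,0,0,0],[0,0,0,0,0,0,0]]' >/dev/null && python3 chk.py &&
python3 -m creep '[[0,0,0,0.0005,0,0,0],[0,0,0,0,0,0,0],[0,0,0,0,0,0,0]]' >/dev/null && python3 chk.py
```

```text
0.10229 [-2.  -0.2  4.8]
0.10176 [-2.2 -0.4  5.7]
0.1013 [-1.1 -0.1  4.6]
0.10078 [-1.7  0.3  4.3]
0.10028 [-1.5 -0.1  4.2]
0.0998 [-1.2  0.4  5.8]
0.09929 [-1.5 -0.3  4.7]
0.09879 [-2.4 -0.1  5.2]
```

```bash
python3 -m creep '[[0,0,0,0.0005,0,0,0],[0,0,0,0,0,0,0],[0,0,0,0,0,0,0]]' >/dev/null && python3 chk.py &&
python3 -m creep '[[0,0,0,0.0005,0,0,0],[0,0,0,0,0,0,0],[0,0,0,0,0,0,0]]' >/dev/null && python3 chk.py &&
python3 -m creep '[[0,0,0,0.0005,0,0,0],[0,0,0,0,0,0,0],[0,0,0,0,0,0,0]]' >/dev/null && python3 chk.py &&
python3 -m creep '[[0,0,0,0.0005,0,0,0],[0,0,0,0,0,0,0],[0,0,0,0,0,0,0]]' >/dev/null && python3 chk.py &&
python3 -m creep '[[0,0,0,0.0005,0,0,0],[0,0,0,0,0,0,0],[0,0,0,0,0,0,0]]' >/dev/null && python3 chk.py &&
python3 -m creep '[[0,0,0,0.0005,0,0,0],[0,0,0,0,0,0,0],[0,0,0,0,0,0,0]]' >/dev/null && python3 chk.py &&
python3 -m creep '[[0,0,0,0.0005,0,0,0],[0,0,0,0,0,0,0],[0,0,0,0,0,0,0]]' >/dev/null && python3 chk.py &&
python3 -m creep '[[0,0,0,0.0005,0,0,0],[0,0,0,0,0,0,0],[0,0,0,0,0,0,0]]' >/dev/null && python3 chk.py &&
python3 -m creep '[[0,0,0,0.0005,0,0,0],[0,0,0,0,0,0,0],[0,0,0,0,0,0,0]]' >/dev/null && python3 chk.py &&
python3 -m creep '[[0,0,0,0.0005,0,0,0],[0,0,0,0,0,0,0],[0,0,0,0,0,0,0]]' >/dev/null && python3 chk.py
```

```text
0.09831 [-1.8  0.6  4.7]
0.09782 [-1.3  0.1  5.3]
0.09729 [-2.1 -0.1  3.9]
0.09681 [-1.1  0.3  4.6]
0.09663 [-2.5  0.1  6.8]
0.09656 [-3.5 -0.2  9. ]
```

```bash
python3 -m creep '[[0,0,0,0.0005,0,0,0],[0,0,0,0,0,0,0],[0,0,0,0,0,0,0]]' >/dev/null; python3 chk.py
python3 -m creep '[[0,0,0,0.0003,0,0,0],[0,0,0,0,0,0,0],[0,0,0,0,0,0,0]]' >/dev/null; python3 chk.py;python3 -m creep '[[0,0,0,0,0,0,0],[0,0,0,0,0,0,0]]' >/dev/null; python3 chk.py
```

```text
0.09649 [-3.7  0.4 11.2]
0.09648 [-4.1  0.4 11.3]
0.09647 [-3.9  0.3 11.7]
```

```bash
python3 -m creep '[[0,0,0,0.0004,0,0,0],[0,0,0,0,0,0,0],[0,0,0,0,0,0,0]]' >/dev/null; python3 chk.py; python3 -m creep '[[0,0,0,0,0,0,0],[0,0,0,0,0,0,0]]' >/dev/null; python3 chk.py
```

```text
0.0964 [-4.7  1.  13.1]
0.09638 [-4.5  2.  12.7]
```

```bash
python3 -m creep '[[0.25,0,0,0,0,0,0],[0.45,0,0,0,0,0,0],[0.45,0,0,0,0,0,0],[0.45,0,0,0,0,0,0],[0.45,0,0,-0.005,0,0,0],[0.45,0,0,-0.015,0,0,0],[0.45,0,0,-0.03,0,0,0],[0.45,0,0,-0.04,0,0,0],[0.45,0,0,-0.04,0,0,0],[0.45,0,0,-0.01,0,0,0],[0.45,0,0,0,0,0,0],[0.45,0,0,0,0,0,0]]'
python3 - <<'E'
from h import *
import pickle
im,cal=snap("wrist","w5");pickle.dump(cal,open("c5.pkl","wb"))
E
```

```text
t: 26.05
tool_pos: [0.4757, -0.0632, 0.2335]
tool_rot: [0.309, -3.125, -0.001]
contact_force: [-1.0, -0.2, 0.2]
opening: 0.0382
[ 0.4757 -0.0632  0.2335] M [[-0.981, -0.196, -0.001], [-0.196, 0.981, 0.0], [0.001, 0.0, -1.0]] q [-0.287 -0.307  1.937  0.     1.513 -2.055] t 26.05 F [-0.97 -0.16  0.16] open 0.03815449231252119
```

View pics/w5.png

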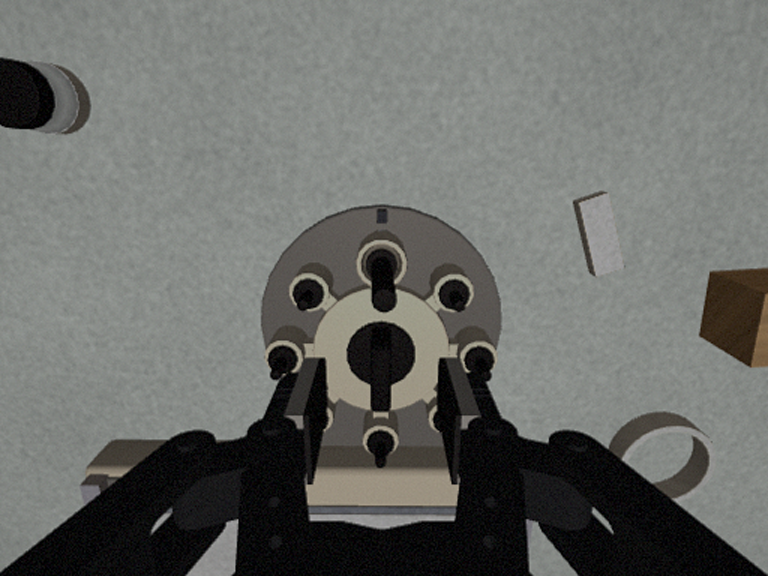

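```bash
python3 - <<'E'
from h import *
import pickle
c=pickle.load(open("c5.pkl","rb"));P=lambda u,v,z:ray("w",u/1.5,v/1.5,z,c)
print("tube",P(382,263,.072),"collar",P(382,265,.068),"top",P(384,299,.140))
ang=lambda v:np.degrees(np.arctan2(v[1],v[0]))%360
print("bar",ang(P(381,326,.104)-P(380,408,.104)),"mark-knob",ang(P(382,216,.012)-(P(381,326,.104)+P(380,408,.104))/2))
E
```

```text
tube [ 0.47588571 -0.06264141  0.072     ] collar [ 0.47833015 -0.06214622  0.068     ] top [ 0.478033   -0.06121115  0.14      ]
bar 190.61453545499654 mark-knob 190.5331246768267
```

```bash
python3 - <<'E'
from h import *
import cv2
from station import get_image
im=get_image("scene");cv2.imwrite("pics/s5.png",cv2.resize(im[140:240,190:310],(720,600),interpolation=cv2.INTER_CUBIC)[:,:,::-1])
E
```

```text
(no output)
```

View pics/s5.png

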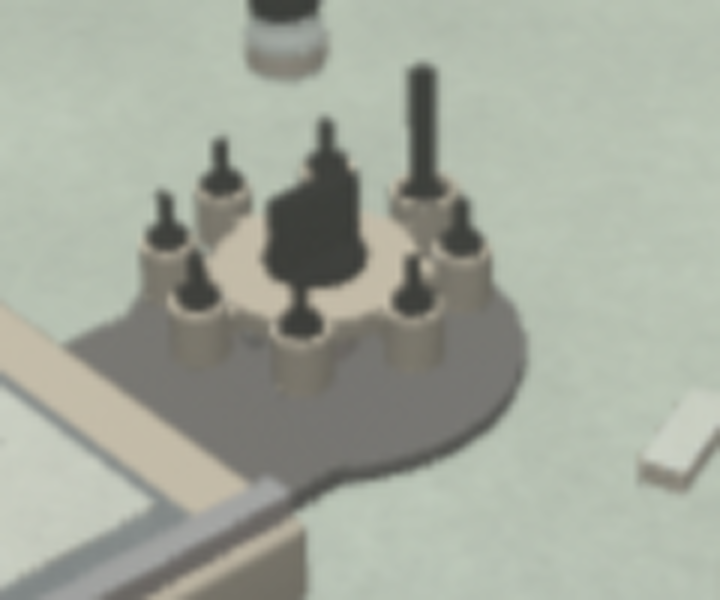

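```bash
python3 -c "
from station import finish_job
print(finish_job())"
```

```text
the job is handed in; nothing more can be done
None
```

I loaded the broad pen into the wide stall and handed the job in at about 26 s on the robot's clock.

- **Carousel:** I turned it by the bar grip about 87° counter-clockwise, the shorter way. It clicked in at the loading station. The last look put the bar at 190.6° and the station mark at 190.5°.
- **Push:** The collar met the sleeve, which moved at about 5 N over about 13 mm. The nib then met the stop. I took the total up to about 13 N, so I estimate about 7–8 N on the nib, inside the 3 to 16 N range.
- **Release:** After letting go and moving up clear, the pictures show the pen upright. Its axis shows about 1 mm of offset over 70 mm, which is no more than the picture error. The collar sits down in the stall, and the bystanders in view look untouched.

**Disagreements and limits:**
- There was a sideways force of about 4.5 N just before release, which I left uncorrected.
- The wrist pictures put the pen's collar about 2 mm off the stall centre, which is about the calibration error.
- The force on the nib was not measured directly after release.

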